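# Turn up the battery charger's rate selector and press start

### The job

The flat starter battery is clipped to the bench charger, whose rate knob is set too low. With a fingertip on the knurled knob, pushing it round by friction and without pinching it between the fingers, turn it clockwise until it clicks home at the long middle mark, and let go of it. Then press the round start button all the way in and let it come out again; leave the knob on its mark and everything else on the bench where it stands.

Things in the scene. Friction and masses are not known exactly. Their poses are not given: they have to be found in the camera images.
- charger: grey steel battery charger, fixed, 240 mm deep (x), 280 mm wide (y); origin at the centre of its underside, front towards its -x, z up. Front edge 85 mm high; an aluminium panel slopes up from there at 10 degrees to a flat deck 115 mm high. A 12 mm carrying bar along y at x = 100 mm, 156 mm high. Seen from the front: ammeter left (12 mm high), black knob in the middle, start button right
- battery: small starter battery with the clamps on, fixed, 152 x 92 mm and 150 mm high over the clamps, 235 mm to the charger's -y side; origin at the centre of its underside. Only an obstacle
- knob_top (a point): centre of the flat top of the black knurled rate knob; fixed, does not turn with it. z: the knob's axis, out of the panel; x: up the slope towards the long mark; y: left as seen from the front. Knurled grip 52 mm across, 24 mm high, free all round; it cannot move along its axis. Its top can be pressed 10 to 26 mm from the axis (hollow nearer in). A white line on top and side is the pointer
- rate_knob (a joint): knob angle, rad, growing clockwise seen from above; five clicking positions 30 degrees apart: 0, 0.524, 1.047 (long mark), 1.571, 2.094. The pointer lies (1.047 - value) anticlockwise from knob_top's x axis. A spring detent pulls it to the nearest position (up to 0.05 N m, most just as it leaves one); it stays where it clicks. Starts in the first or second position
- start_button_top (a point): centre of the top of the start button when out: black, round, 28 mm across, standing 10 mm out of a 44 mm steel ring that is 12 mm high; 90 mm right of the knob and 20 mm nearer the front. Axes as for knob_top, z out of the panel; it moves in with the button. A metal toggle, 20 mm high, stands 65 mm up the slope from it
- start_button (a joint): how far the start button is pressed in, m: 0 out, 0.006 fully in (about 5 N there); it springs out when let go
- deep_socket: bystander: chromed deep socket, 24 mm across, 52 mm high, standing on the flat rear deck of the charger; origin at the centre of its underside
- short_socket: bystander: chromed short socket, 32 mm across, 34 mm high, standing on the table in front of the charger; origin at the centre of its underside
- piston: bystander: bare aluminium piston, 86 mm across, 56 mm high, standing on the table in front of the charger; origin at the centre of its underside
- coffee_cup: bystander: lidded paper coffee cup, 84 mm across at the rim, 122 mm high; origin at the centre of its underside
- oil_bottle: bystander: black oil bottle with a grey cap, 76 mm across, 200 mm high; origin at the centre of its underside
- screwdriver: bystander: screwdriver lying on the table; origin at its middle, on the underside, handle towards its -x
- wrench: bystander: steel wrench lying on the table behind the charger; origin at its middle, on the underside
- phone: bystander: black phone lying flat, 150 x 73 x 9 mm; origin at the centre of its underside

How it is judged:
By the outcome, as a careful person would: the job done as asked, in the order asked, and still so for the second after the job is handed in, with the robot touching nothing.
It also fails if it takes over 42 s, if anything falls off the work surface, if the arm or the gripper's body presses on something with over 40 N, if the wrist force passes 120 N, or if a joint passes its speed limit or range.

### The arm

A 6-joint arm with a two-finger parallel gripper is mounted at the origin on the work surface. World frame = base frame: x ahead of the robot, y to its left, z up, the work surface at z = 0. Lengths are in m, angles in rad, forces in N, time in s.
With the tool pointing down it reaches from about 0.325 to 1 m from the base axis. Payload 5.1 kg.
Tool frame: the origin (TCP) lies midway between the tips of the shut fingers; the grasp point (between the pads) lies behind it (r.grip_point_offset is the z of the grasp point in the tool frame, in m); z points along the fingers, x is the direction in which the jaws open and shut, and the axes are right-handed (so a half turn about z gives the same grasp; the last joint's range is limited). The gripper opens to 85 mm and grips with 20 to 120 N. Pads are 22 mm wide; open, the fingers measure 114 mm over their backs; the gripper's body (76 mm by 85 mm) begins 54 mm behind the grasp point. The pads swing forward as they close: fully open they stand 13 mm farther back than shut.
Start: joints at [-1.324, 0.124, 1.65, -0, 1.367, -0.083], TCP at [0.21, -0.615, 0.231] pointing down, gripper open.
Joint ranges: [-2.61, 2.61], [-1.02, 2.33], [0.03, 2.71], [-1.35, 4.49], [0.32, 2.68], [-2.91, 2.91]. Speed limits (rad/s): [2.57, 2.57, 3.14, 3.14, 3.14, 3.14].

### API

Orientations are given as a unit quaternion [w, x, y, z].
In Python, from workcell import r, viewer gives the robot as it stands.
- The arm moves only by the tool play_rows, never from a script. Its argument "targets" is a list of rows, each an object of numbers: "claw": the closure, from 0 (fully open) to 1 (shut); "tx", "ty", "tz": the shift along the tool's x, y, z in m; "yaw": the turn about the tool's z in rad. In form: [{"claw": .., "tx": .., "ty": .., "tz": .., "yaw": ..}, ...]. A call has 1 to 5 rows; each row shifts and turns the commanded pose from where the row before left it, along the tool's axes as they then stand; what a row does not reach is not made up. A row lasts 1/12 s, in which the tool goes at most 41.7 mm and 7.16 degrees, less where a joint would pass 70% of its speed; a pose out of reach is approached as far as the arm can. A call is refused whole if a number of a shift passes 0.0417 or a number of a turn 0.125, either way. A call with a gripper value outside its range is refused whole. The fingers move at their own pace and stop on an object; "squeeze" is the grip in N (left out, the last holds). Time passes only in rows, so rows that do not move let the fingers close. It gives the time, the measured TCP pose, the force and the opening at its end, in the units of the state.
- r.get_state(): the state, without advancing time (a new reading comes with each control period).
- viewer.snapshot(name): name is "scene" or "top" or "wrist"; returns the picture (420x560x3 uint8, red, green, blue); there is no depth.
- viewer.camera_model(name): a dict with "K" (3x3 intrinsics, pixels), "distortion" ([k1, k2, p1, p2, k3] as OpenCV has them; the pictures are not rectified), "R" (3x3) and "t" (3): a world point X has camera coordinates R X + t. Camera axes: x right, y down, z forward; pixel columns grow to the right and rows downward; lengths in m; the calibration is good to about 2 mm. A picture is of the moment at which its call begins: read the wrist's pose just before it. camera_model takes no time and is no camera call; for the wrist camera it gives the pose at the moment of the call.
- r.hand_in(): hands the job in, once; it reports no verdict.
The state is a dict: "time_s": time; "joint_pos": joint angles; "joint_velocities": joint speeds; "tau": joint torques, N m; "ee_pos": TCP position; "ee_rot": TCP orientation; "wrist_force": force on the tool from outside, world axes, zero at the start; "wrist_torque": the same for the moment, N m; "grip_width": finger opening in m.
Only numpy, scipy, OpenCV 4.12 (cv2) and the standard library are available. Lean on these libraries where they do the work, as an engineer would, in place of code of your own. Each camera call takes 0.05 s, during which the arm holds its last target. There are 200 camera calls.

## Working session

There is one attempt and no reset: what is moved stays moved. The work goes in short steps, Python scripts to look and compute and a tool call to move; the robot and the scene stay as the last step left them, time stands still between calls to the robot, and variables do not carry over. Pictures are saved under pics/ and viewed, about 8 in all and at most 12, crops included, and the job is handed in when it is done.

Besides the shell and the picture viewer there is one more tool, called after "Emit:" as name(argument=value, ...) on one line, values as JSON. play_rows: Moves the arm, as the interface text tells. Its arguments: {"type":"object","properties":{"targets":{"type":"array"},"squeeze":{"type":"number"}},"required":["targets"]}

```bash
mkdir -p pics; python3 - <<'E'
from workcell import r, viewer
import cv2
s=r.get_state(); print({k:s[k] for k in('time_s','ee_pos','ee_rot','wrist_force','grip_width')}, r.grip_point_offset)
for n in('scene','top','wrist'):
    m=viewer.camera_model(n); print(n,m)
    cv2.imwrite(f'pics/{n}0.png',viewer.snapshot(n)[...,::-1])
E
```

```text
{'time_s': 0.0, 'ee_pos': array([ 0.21030632, -0.6144052 ,  0.23005376]), 'ee_rot': array([-6.55496672e-04,  8.13582883e-01, -5.81448051e-01, -7.91818704e-04]), 'wrist_force': array([ 0.64139701, -0.0985413 ,  0.03982097]), 'grip_width': 0.08513767529484365} -0.0187
scene {'K': array([[399.48640073,   0.        , 278.82680362],
       [  0.        , 399.48640073, 198.73740576],
       [  0.        ,   0.        ,   1.        ]]), 'distortion': array([-0.00060417,  0.        ,  0.        ,  0.        ,  0.        ]), 'R': array([[ 0.44029376,  0.89785246, -0.00153749],
       [ 0.48207323, -0.23784563, -0.84322883],
       [-0.75746076,  0.37052721, -0.53755259]]), 't': array([-0.29360682, -0.15365569,  1.29955451])}
top {'K': array([[500.12242139,   0.        , 279.63282766],
       [  0.        , 500.12242139, 218.64670855],
       [  0.        ,   0.        ,   1.        ]]), 'distortion': array([0.05109336, 0.        , 0.        , 0.        , 0.        ]), 'R': array([[-0.01964126, -0.99977466, -0.0080526 ],
       [-0.9843966 ,  0.02074655, -0.17473672],
       [ 0.17486441,  0.0044949 , -0.98458226]]), 't': array([0.06222378, 0.58663661, 1.07366884])}
wrist {'K': array([[313.21001667,   0.        , 281.11853429],
       [  0.        , 313.21001667, 204.72689768],
       [  0.        ,   0.        ,   1.        ]]), 'distortion': array([-0.01059115,  0.        ,  0.        ,  0.        ,  0.        ]), 'R': array([[ 0.32408235, -0.94602636, -0.00217873],
       [-0.89998243, -0.3090171 ,  0.30747368],
       [-0.29155147, -0.09768598, -0.95155409]]), 't': array([-0.64910019, -0.0404359 ,  0.37948747])}
```

View pics/scene0.png

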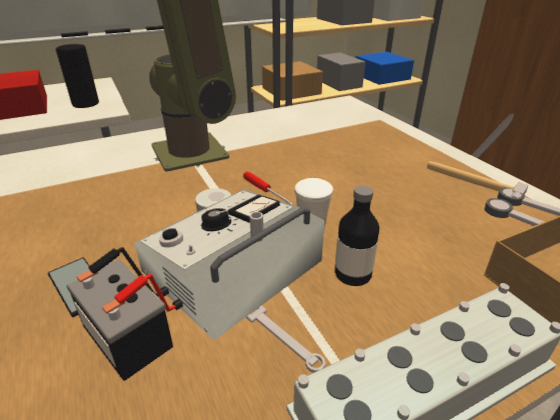

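View pics/top0.png

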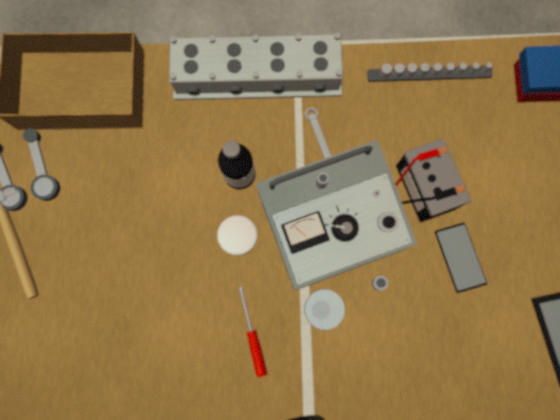

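```bash
cat > h.py <<'E'
import numpy as np, cv2
from workcell import r, viewer
def ray(m,uv):
    p=cv2.undistortPoints(np.array([[uv]],float),m['K'],m['distortion'])[0,0]
    return -m['R'].T@m['t'], m['R'].T@np.array([p[0],p[1],1])
def onz(m,uv,z):
    o,d=ray(m,uv); return o+d*(z-o[2])/d[2]
def proj(m,X):
    return cv2.projectPoints(np.array(X,float).reshape(-1,3),cv2.Rodrigues(m['R'])[0],m['t'],m['K'],m['distortion'])[0][:,0]
E
python3 - <<'E'
from h import *
m=viewer.camera_model('top')
for n,uv,z in(('knob',(345,227),.124),('button',(388,222),.118),('FL',(300,286),.085),('FR',(413,243),.085),('socket',(380,283),.034),('piston',(325,309),.056),('deep',(323,180),.16)): print(n,onz(m,uv,z).round(4))
im=cv2.imread('pics/top0.png')
cv2.imwrite('pics/topcrop.png',cv2.resize(im[165:295,250:420],None,fx=4.5,fy=4.5,interpolation=cv2.INTER_CUBIC))
E
```

```text
knob [ 0.5543 -0.0866  0.124 ]
button [ 0.5641 -0.178   0.118 ]
FL [0.4353 0.0096 0.085 ]
FR [ 0.5226 -0.2358  0.085 ]
socket [ 0.4408 -0.1702  0.034 ]
piston [ 0.3862 -0.0441  0.056 ]
deep [ 0.6474 -0.041   0.16  ]
```

View pics/topcrop.png

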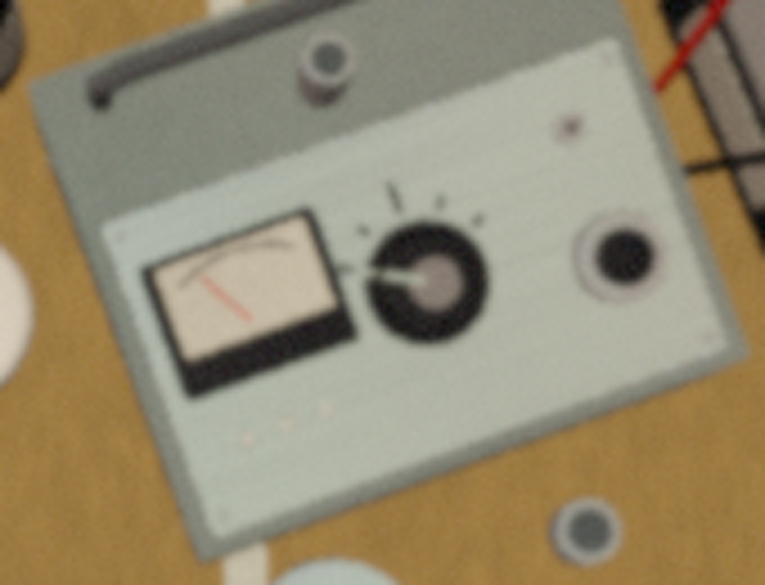

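The knob pointer (crop ~375,272) is on the first mark, and the long mark is at (393,195), so the knob needs 60° clockwise. The tool's axes already line up with the charger's (yaw ≈ 19°). I'll move to a hover in front of the knob with the gripper shut.

Emit:
play_rows(targets=[{"claw": 1,"tx": -0.0258,"ty": -0.0311,"tz": 0,"yaw": 0},{"claw": 1,"tx": -0.0258,"ty": -0.0311,"tz": 0,"yaw": 0},{"claw": 1,"tx": -0.0258,"ty": -0.0311,"tz": 0,"yaw": 0},{"claw": 1,"tx": -0.0258,"ty": -0.0311,"tz": 0,"yaw": 0},{"claw": 1,"tx": -0.0258,"ty": -0.0311,"tz": 0,"yaw": 0}])

```text
time_s: 0.57
ee_pos: [0.3162, -0.4407, 0.2308]
ee_rot: [-0.0, 0.813, -0.582, -0.0]
wrist_force: [0.6, -0.0, 0.3]
grip_width: 0.0256
```

Emit:
play_rows(targets=[{"claw": 1,"tx": -0.0258,"ty": -0.0311,"tz": 0,"yaw": 0},{"claw": 1,"tx": -0.0258,"ty": -0.0311,"tz": 0,"yaw": 0},{"claw": 1,"tx": -0.0258,"ty": -0.0311,"tz": 0,"yaw": 0},{"claw": 1,"tx": -0.0258,"ty": -0.0311,"tz": 0,"yaw": 0},{"claw": 1,"tx": -0.0258,"ty": -0.0311,"tz": 0,"yaw": 0}])

```text
time_s: 0.98
ee_pos: [0.4216, -0.2682, 0.2312]
ee_rot: [-0.0, 0.814, -0.582, 0.0]
wrist_force: [1.2, -0.6, 0.2]
grip_width: -0.0001
```

Emit:
play_rows(targets=[{"claw": 1,"tx": -0.0258,"ty": -0.0311,"tz": 0,"yaw": 0},{"claw": 1,"tx": -0.0258,"ty": -0.0311,"tz": 0,"yaw": 0},{"claw": 1,"tx": -0.0258,"ty": -0.0311,"tz": 0,"yaw": 0},{"claw": 1,"tx": -0.0258,"ty": -0.0311,"tz": 0,"yaw": 0},{"claw": 1,"tx": -0.0258,"ty": -0.0311,"tz": 0,"yaw": 0}])

```text
time_s: 1.4
ee_pos: [0.527, -0.0957, 0.2312]
ee_rot: [0.0, 0.814, -0.581, 0.0]
wrist_force: [1.5, -1.0, -0.2]
grip_width: 0.0001
```

Emit:
play_rows(targets=[{"claw": 1,"tx": 0,"ty": 0,"tz": 0.03,"yaw": 0},{"claw": 1,"tx": 0,"ty": 0,"tz": 0,"yaw": 0},{"claw": 1,"tx": 0,"ty": 0,"tz": 0,"yaw": 0}])

```text
time_s: 1.65
ee_pos: [0.5249, -0.0971, 0.1991]
ee_rot: [0.001, 0.814, -0.581, -0.002]
wrist_force: [0.8, 0.2, 0.4]
grip_width: 0.0001
```

```bash
python3 - <<'E'
from h import *
s=r.get_state(); print({k:s[k] for k in('time_s','ee_pos','ee_rot','wrist_force','grip_width')})
m=viewer.camera_model('wrist'); im=viewer.snapshot('wrist')[...,::-1]
np.save('pics/m1.npy',m,allow_pickle=True)
cv2.imwrite('pics/w1.png',im)
print(proj(m,[s['ee_pos'],[.5543,-.0866,.1227],[.5641,-.178,.117]]))
E
```

```text
{'time_s': 1.65, 'ee_pos': array([ 0.5249465 , -0.09706846,  0.19905307]), 'ee_rot': array([ 0.00103663,  0.81385083, -0.58106765, -0.00247712]), 'wrist_force': array([0.77923266, 0.1941724 , 0.38560886]), 'grip_width': 8.52938326560689e-05}
[[280.81128231 265.50241269]
 [280.72070261 172.94488654]
 [400.78145312 198.28923318]]
```

View pics/w1.png

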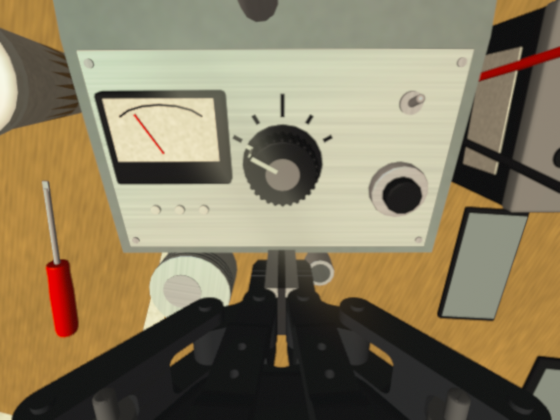

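Wrist view: the knob top is at ~(283,174) and the button at ~(403,195), 2-3 px from the prediction (about 1-2 mm). Fingertips are in front of the knob. I'll descend onto the knob's front rim, starting slightly right.

Emit:
play_rows(targets=[{"claw": 1,"tx": 0.006,"ty": -0.002,"tz": 0.035,"yaw": 0},{"claw": 1,"tx": 0,"ty": 0,"tz": 0.035,"yaw": 0},{"claw": 1,"tx": 0,"ty": 0,"tz": 0.004,"yaw": 0},{"claw": 1,"tx": 0,"ty": 0,"tz": 0.0,"yaw": 0}])

```text
time_s: 2.03
ee_pos: [0.5284, -0.1035, 0.1258]
ee_rot: [0.001, 0.813, -0.582, -0.002]
wrist_force: [-0.8, -1.4, 0.2]
grip_width: -0.0002
```

Emit:
play_rows(targets=[{"claw": 1,"tx": 0,"ty": 0,"tz": 0.003,"yaw": 0},{"claw": 1,"tx": 0,"ty": 0,"tz": 0.0,"yaw": 0}])

```text
time_s: 2.2
ee_pos: [0.5316, -0.1037, 0.1268]
ee_rot: [-0.001, 0.813, -0.582, 0.002]
wrist_force: [-0.2, 0.8, 0.3]
grip_width: 0.0001
```

Emit:
play_rows(targets=[{"claw": 1,"tx": 0,"ty": 0,"tz": 0.002,"yaw": 0},{"claw": 1,"tx": 0,"ty": 0,"tz": 0.0,"yaw": 0}])

```text
time_s: 2.37
ee_pos: [0.5312, -0.1031, 0.124]
ee_rot: [-0.0, 0.814, -0.581, 0.001]
wrist_force: [0.7, -0.3, -0.2]
grip_width: -0.0001
```

Emit:
play_rows(targets=[{"claw": 1,"tx": 0,"ty": 0,"tz": 0.002,"yaw": 0},{"claw": 1,"tx": 0,"ty": 0,"tz": 0.0,"yaw": 0}])

```text
time_s: 2.53
ee_pos: [0.5314, -0.1031, 0.1222]
ee_rot: [-0.0, 0.814, -0.581, 0.001]
wrist_force: [-0.9, -0.4, 3.6]
grip_width: 0.0002
```

Emit:
play_rows(targets=[{"claw": 1,"tx": 0,"ty": 0,"tz": 0.0015,"yaw": 0},{"claw": 1,"tx": 0,"ty": 0,"tz": 0.0,"yaw": 0}])

```text
time_s: 2.7
ee_pos: [0.5315, -0.1032, 0.1219]
ee_rot: [-0.0, 0.814, -0.581, 0.001]
wrist_force: [-4.5, 0.7, 10.5]
grip_width: 0.0001
```

Emit:
play_rows(targets=[{"claw": 1,"tx": -0.001,"ty": 0.0003,"tz": 0.001,"yaw": 0},{"claw": 1,"tx": -0.002,"ty": 0.0006,"tz": 0.0,"yaw": 0},{"claw": 1,"tx": -0.002,"ty": 0.0004,"tz": 0.0,"yaw": 0},{"claw": 1,"tx": -0.002,"ty": 0.0001,"tz": 0.0,"yaw": 0},{"claw": 1,"tx": -0.002,"ty": 0,"tz": 0.0,"yaw": 0}])

```text
time_s: 3.12
ee_pos: [0.5286, -0.0971, 0.1218]
ee_rot: [0.0, 0.814, -0.581, 0.004]
wrist_force: [-1.2, -5.7, 9.7]
grip_width: 0.0002
```

```bash
python3 - <<'E'
from h import *
s=r.get_state(); print({k:s[k] for k in('time_s','ee_pos','wrist_force')})
im=viewer.snapshot('wrist')[...,::-1]
m=viewer.camera_model('wrist'); print(proj(m,[.5548,-.088,.1227]))
cv2.imwrite('pics/w2.png',cv2.resize(im[20:320,120:460],None,fx=2,fy=2,interpolation=cv2.INTER_CUBIC)[:600])
E
```

```text
{'time_s': 3.1167, 'ee_pos': array([ 0.52857317, -0.09706563,  0.12175879]), 'wrist_force': array([-1.2112151 , -5.72631925,  9.71950813])}
[[282.30091441 214.6631152 ]]
```

View pics/w2.png

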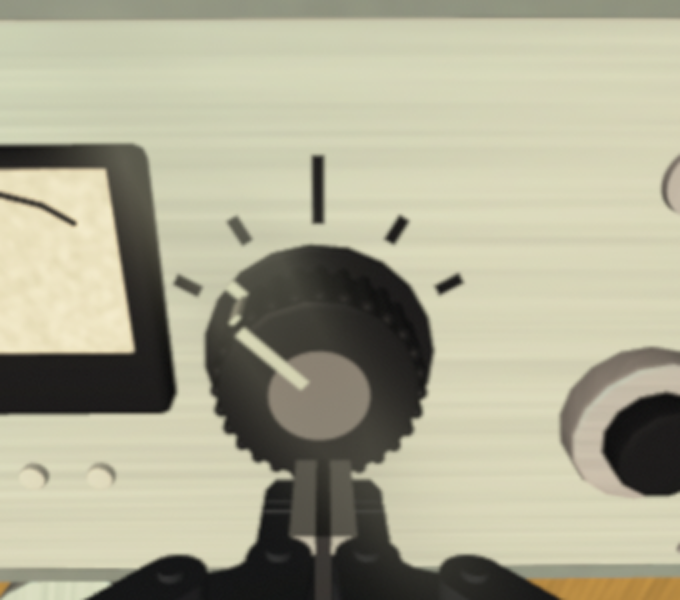

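Pointer has turned about 10° (from 61° to ~51° off vertical at crop (240,332)), with some slipping. I'll press harder and continue.

Emit:
play_rows(targets=[{"claw": 1,"tx": 0,"ty": 0,"tz": 0.0015,"yaw": 0},{"claw": 1,"tx": 0,"ty": 0,"tz": 0.0015,"yaw": 0},{"claw": 1,"tx": 0,"ty": 0,"tz": 0,"yaw": 0}])

```text
time_s: 3.42
ee_pos: [0.5286, -0.0969, 0.1213]
ee_rot: [0.001, 0.814, -0.581, 0.004]
wrist_force: [-9.4, -4.5, 22.0]
grip_width: 0.0002
```

Emit:
play_rows(targets=[{"claw": 1,"tx": -0.0015,"ty": 0,"tz": 0.0,"yaw": 0},{"claw": 1,"tx": -0.0015,"ty": 0,"tz": 0.0,"yaw": 0},{"claw": 1,"tx": -0.0015,"ty": -0.0003,"tz": 0.0,"yaw": 0},{"claw": 1,"tx": -0.0015,"ty": -0.0005,"tz": 0.0,"yaw": 0}])

```text
time_s: 3.75
ee_pos: [0.5278, -0.0916, 0.1215]
ee_rot: [0.001, 0.814, -0.581, 0.005]
wrist_force: [-8.0, -4.7, 22.7]
grip_width: -0.0003
```

```bash
cat > look.py <<'E'
from h import *
import sys
# pointer angle: bright pixels on knob top annulus, mapped to the knob-top plane
K=np.array([.5548,-.088,.1227]); a=np.radians(18.9); t=np.radians(10)
ex=np.array([np.cos(a)*np.cos(t),np.sin(a)*np.cos(t),np.sin(t)]); ey=np.array([-np.sin(a),np.cos(a),0])
def angle(im,m):
    th=np.radians(np.arange(-110,111,1)); rr=np.linspace(.015,.022,15)
    P=[K+q*(np.cos(x)*ex+np.sin(x)*ey) for x in th for q in rr]
    uv=proj(m,P).astype(np.float32)
    g=cv2.remap(cv2.cvtColor(im,cv2.COLOR_BGR2GRAY),uv[:,0],uv[:,1],cv2.INTER_LINEAR).reshape(len(th),-1).mean(1)
    w=np.clip(g-np.median(g)-25,0,None); i=w.argmax(); s=slice(max(i-12,0),i+13)
    return np.degrees((w[s]*th[s]).sum()/w[s].sum()), g.max(), np.median(g)
if __name__=='__main__':
    s=r.get_state(); print({k:np.round(s[k],4) for k in('time_s','ee_pos','wrist_force')})
    m=viewer.camera_model('wrist'); im=np.ascontiguousarray(viewer.snapshot('wrist')[...,::-1])
    print('pointer deg anticlockwise of mark',angle(im,m))
    cv2.imwrite(f'pics/{sys.argv[1]}.png',cv2.resize(im[20:320,120:460],None,fx=2,fy=2,interpolation=cv2.INTER_CUBIC))
E
python3 look.py w3; python3 -c "
from look import *
print(angle(cv2.imread('pics/w1.png'),np.load('pics/m1.npy',allow_pickle=True).item()))"
```

```text
{'time_s': np.float64(3.75), 'ee_pos': array([ 0.5278, -0.0916,  0.1215]), 'wrist_force': array([-8.0439, -4.7472, 22.7449])}
pointer deg anticlockwise of mark (np.float64(37.51193027575368), np.float64(208.86666666666667), np.float64(45.666666666666664))
(np.float64(65.50242326332794), np.float64(205.33333333333334), np.float64(41.333333333333336))
```

Close to the second position (measured 37°, with about a +5° bias since the 60° start read 65°). I'll lift, check, and re-place on the right for the second stroke.

Emit:
play_rows(targets=[{"claw": 1,"tx": 0,"ty": 0,"tz": -0.006,"yaw": 0},{"claw": 1,"tx": 0,"ty": 0,"tz": -0.01,"yaw": 0},{"claw": 1,"tx": 0.0108,"ty": 0.002,"tz": 0,"yaw": 0},{"claw": 1,"tx": 0,"ty": 0,"tz": 0,"yaw": 0}])

```text
time_s: 4.13
ee_pos: [0.5272, -0.1009, 0.1315]
ee_rot: [0.0, 0.813, -0.582, 0.001]
wrist_force: [0.5, -0.3, -1.4]
grip_width: 0.0004
```

```bash
python3 look.py w4
```

```text
{'time_s': np.float64(4.1333), 'ee_pos': array([ 0.5272, -0.1009,  0.1315]), 'wrist_force': array([ 0.5073, -0.2705, -1.4122])}
pointer deg anticlockwise of mark (np.float64(35.06353664352711), np.float64(210.0), np.float64(56.333333333333336))
```

View pics/w4.png

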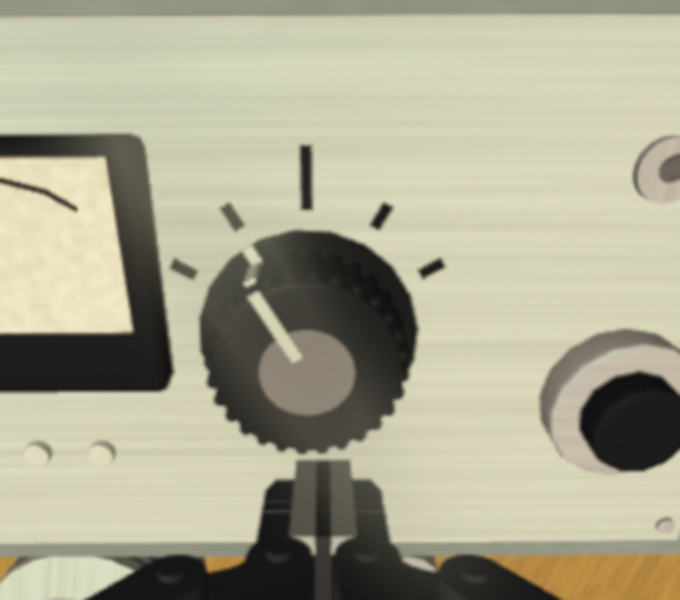

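It is in the second position (reads 35° with the +5° bias; pointer at crop (255,292) points at the second mark). Now the second 30° stroke.

Emit:
play_rows(targets=[{"claw": 1,"tx": 0.002,"ty": -0.001,"tz": 0.007,"yaw": 0},{"claw": 1,"tx": 0,"ty": 0,"tz": 0.003,"yaw": 0},{"claw": 1,"tx": 0,"ty": 0,"tz": 0.0025,"yaw": 0},{"claw": 1,"tx": 0,"ty": 0,"tz": 0.0025,"yaw": 0},{"claw": 1,"tx": 0,"ty": 0,"tz": 0,"yaw": 0}])

```text
time_s: 4.6
ee_pos: [0.529, -0.1025, 0.1209]
ee_rot: [0.001, 0.814, -0.581, 0.001]
wrist_force: [-13.8, -0.9, 28.0]
grip_width: 0.0002
```

Emit:
play_rows(targets=[{"claw": 1,"tx": -0.0015,"ty": 0.0004,"tz": 0.0005,"yaw": 0},{"claw": 1,"tx": -0.0015,"ty": 0.0003,"tz": 0.0,"yaw": 0},{"claw": 1,"tx": -0.0015,"ty": 0.0002,"tz": 0.0,"yaw": 0},{"claw": 1,"tx": -0.0015,"ty": 0.0001,"tz": 0.0,"yaw": 0},{"claw": 1,"tx": -0.001,"ty": 0,"tz": 0.0,"yaw": 0}])

```text
time_s: 5.02
ee_pos: [0.5274, -0.0993, 0.121]
ee_rot: [0.003, 0.814, -0.581, 0.005]
wrist_force: [-8.5, -12.9, 23.9]
grip_width: -0.0001
```

```bash
python3 look.py w5
```

```text
{'time_s': np.float64(5.0167), 'ee_pos': array([ 0.5274, -0.0993,  0.121 ]), 'wrist_force': array([ -8.5022, -12.8619,  23.8747])}
pointer deg anticlockwise of mark (np.float64(29.69049520766773), np.float64(210.86666666666667), np.float64(50.666666666666664))
```

Emit:
play_rows(targets=[{"claw": 1,"tx": -0.001,"ty": 0,"tz": 0,"yaw": 0},{"claw": 1,"tx": -0.001,"ty": 0,"tz": 0,"yaw": 0},{"claw": 1,"tx": 0,"ty": 0,"tz": 0,"yaw": 0}])

```text
time_s: 5.32
ee_pos: [0.5268, -0.0965, 0.121]
ee_rot: [0.001, 0.814, -0.581, 0.004]
wrist_force: [-9.1, -7.3, 25.2]
grip_width: -0.0001
```

```bash
python3 look.py w6
```

```text
{'time_s': np.float64(5.3167), 'ee_pos': array([ 0.5268, -0.0965,  0.121 ]), 'wrist_force': array([-9.1346, -7.3062, 25.1688])}
pointer deg anticlockwise of mark (np.float64(21.510279605263165), np.float64(210.46666666666667), np.float64(52.6))
```

Emit:
play_rows(targets=[{"claw": 1,"tx": -0.001,"ty": 0,"tz": 0,"yaw": 0},{"claw": 1,"tx": -0.001,"ty": -0.0001,"tz": 0,"yaw": 0},{"claw": 1,"tx": -0.001,"ty": -0.0002,"tz": 0,"yaw": 0},{"claw": 1,"tx": 0,"ty": 0,"tz": 0,"yaw": 0}])

```text
time_s: 5.7
ee_pos: [0.5263, -0.0929, 0.1211]
ee_rot: [0.001, 0.814, -0.581, 0.004]
wrist_force: [-7.5, -5.4, 26.2]
grip_width: -0.0002
```

```bash
python3 look.py w7
```

```text
{'time_s': np.float64(5.7), 'ee_pos': array([ 0.5263, -0.0929,  0.1211]), 'wrist_force': array([-7.5006, -5.4157, 26.1559])}
pointer deg anticlockwise of mark (np.float64(11.90570814425603), np.float64(214.0), np.float64(45.8))
```

Emit:
play_rows(targets=[{"claw": 1,"tx": -0.001,"ty": -0.0003,"tz": 0,"yaw": 0},{"claw": 1,"tx": -0.001,"ty": -0.0003,"tz": 0,"yaw": 0},{"claw": 1,"tx": 0,"ty": 0,"tz": 0,"yaw": 0},{"claw": 1,"tx": 0,"ty": 0,"tz": -0.006,"yaw": 0},{"claw": 1,"tx": 0,"ty": 0,"tz": -0.01,"yaw": 0}])

```text
time_s: 6.17
ee_pos: [0.5228, -0.0879, 0.1304]
ee_rot: [0.0, 0.814, -0.582, -0.001]
wrist_force: [-0.3, -0.2, -0.7]
grip_width: 0.0002
```

Emit:
play_rows(targets=[{"claw": 1,"tx": 0,"ty": 0,"tz": -0.03,"yaw": 0},{"claw": 1,"tx": 0,"ty": 0,"tz": -0.01,"yaw": 0},{"claw": 1,"tx": 0,"ty": 0,"tz": 0,"yaw": 0}])

```text
time_s: 6.42
ee_pos: [0.5252, -0.0883, 0.174]
ee_rot: [-0.001, 0.814, -0.581, 0.002]
wrist_force: [0.1, -0.3, -0.8]
grip_width: -0.0
```

```bash
python3 look.py w8
```

```text
{'time_s': np.float64(6.4167), 'ee_pos': array([ 0.5252, -0.0883,  0.174 ]), 'wrist_force': array([ 0.0825, -0.3252, -0.7824])}
pointer deg anticlockwise of mark (np.float64(1.9606617293450035), np.float64(214.73333333333332), np.float64(44.8))
```

View pics/w8.png

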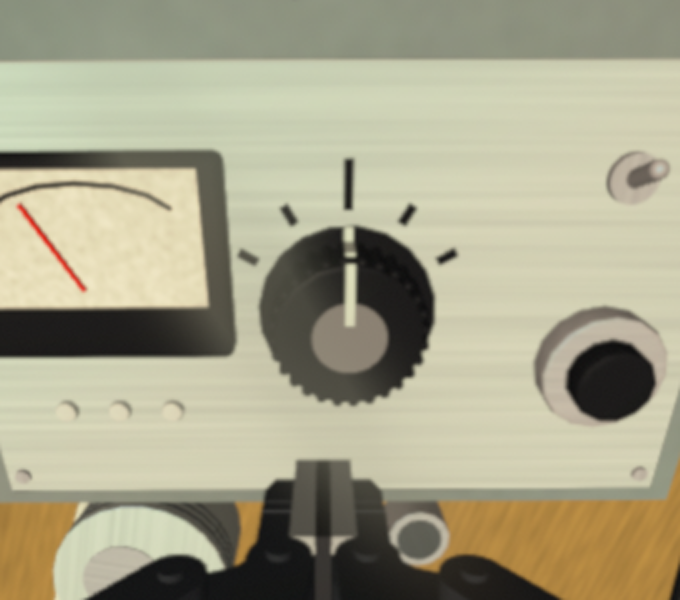

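Pointer is exactly on the long mark (line at crop column 349, mark at 349). Next, locate the button (crop ~(611,380)) and compute the move.

```bash
python3 - <<'E'
from h import *
m=viewer.camera_model('wrist'); B=onz(m,(120+611/2,20+380/2),.117); p=r.get_state()['ee_pos']
a=np.radians(-71.1); X=np.array([np.cos(a),np.sin(a)]); Y=np.array([np.sin(a),-np.cos(a)])
d=(B-p)[:2]; print(B,p,'dx',d@X,'dy',d@Y)
E
```

```text
[ 0.56591774 -0.17572782  0.117     ] [ 0.52419618 -0.08806952  0.17205869] dx 0.09644656829832797 dy -0.011078099714140527
```

Emit:
play_rows(targets=[{"claw": 1,"tx": 0.0325,"ty": -0.002,"tz": 0,"yaw": 0},{"claw": 1,"tx": 0.032,"ty": -0.002,"tz": 0,"yaw": 0},{"claw": 1,"tx": 0.032,"ty": 0,"tz": 0,"yaw": 0},{"claw": 1,"tx": 0,"ty": 0,"tz": 0.03,"yaw": 0},{"claw": 1,"tx": 0,"ty": 0,"tz": 0.012,"yaw": 0}])

```text
time_s: 6.88
ee_pos: [0.5567, -0.1785, 0.1246]
ee_rot: [0.001, 0.813, -0.582, -0.003]
wrist_force: [-0.7, 0.5, -0.5]
grip_width: 0.0001
```

Emit:
play_rows(targets=[{"claw": 1,"tx": 0,"ty": 0,"tz": 0.004,"yaw": 0},{"claw": 1,"tx": 0,"ty": 0,"tz": 0.0,"yaw": 0}])

```text
time_s: 7.05
ee_pos: [0.5562, -0.1766, 0.1218]
ee_rot: [0.001, 0.814, -0.581, -0.003]
wrist_force: [-0.6, 0.0, 0.3]
grip_width: 0.0001
```

```bash
python3 look.py w9
```

```text
{'time_s': np.float64(7.05), 'ee_pos': array([ 0.5562, -0.1766,  0.1218]), 'wrist_force': array([-0.6474,  0.0283,  0.2508])}
pointer deg anticlockwise of mark (np.float64(8.513487758393197), np.float64(230.2), np.float64(32.0))
```

View pics/w9.png

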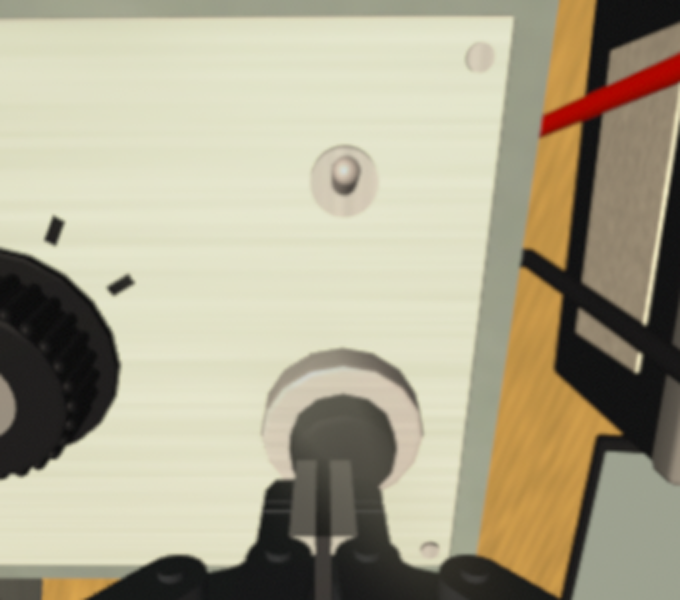

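Tip is over the button, ~5 mm left of its centre (tip column 323, button 343). I'll correct that and press.

Emit:
play_rows(targets=[{"claw": 1,"tx": 0.005,"ty": -0.003,"tz": 0.0,"yaw": 0},{"claw": 1,"tx": 0,"ty": 0,"tz": 0.003,"yaw": 0},{"claw": 1,"tx": 0,"ty": 0,"tz": 0.002,"yaw": 0},{"claw": 1,"tx": 0,"ty": 0,"tz": 0.002,"yaw": 0},{"claw": 1,"tx": 0,"ty": 0,"tz": 0,"yaw": 0}])

```text
time_s: 7.52
ee_pos: [0.5638, -0.1817, 0.1191]
ee_rot: [-0.0, 0.814, -0.581, 0.001]
wrist_force: [2.4, 0.7, 2.3]
grip_width: -0.0003
```

Emit:
play_rows(targets=[{"claw": 1,"tx": 0,"ty": 0,"tz": 0.002,"yaw": 0},{"claw": 1,"tx": 0,"ty": 0,"tz": 0,"yaw": 0}])

```text
time_s: 7.68
ee_pos: [0.5638, -0.1818, 0.1171]
ee_rot: [-0.0, 0.814, -0.581, 0.001]
wrist_force: [1.3, 0.3, 4.0]
grip_width: -0.0
```

Emit:
play_rows(targets=[{"claw": 1,"tx": 0,"ty": 0,"tz": 0.002,"yaw": 0},{"claw": 1,"tx": 0,"ty": 0,"tz": 0,"yaw": 0}])

```text
time_s: 7.85
ee_pos: [0.5638, -0.1818, 0.115]
ee_rot: [-0.0, 0.814, -0.581, 0.001]
wrist_force: [2.3, 1.3, 4.9]
grip_width: -0.0002
```

Emit:
play_rows(targets=[{"claw": 1,"tx": 0,"ty": 0,"tz": 0.002,"yaw": 0},{"claw": 1,"tx": 0,"ty": 0,"tz": 0,"yaw": 0}])

```text
time_s: 8.02
ee_pos: [0.564, -0.1819, 0.1147]
ee_rot: [-0.0, 0.814, -0.581, 0.001]
wrist_force: [-1.0, 3.7, 11.1]
grip_width: 0.0002
```

Emit:
play_rows(targets=[{"claw": 1,"tx": 0,"ty": 0,"tz": 0.0015,"yaw": 0},{"claw": 1,"tx": 0,"ty": 0,"tz": 0,"yaw": 0}])

```text
time_s: 8.18
ee_pos: [0.5641, -0.1819, 0.1145]
ee_rot: [-0.0, 0.814, -0.581, 0.001]
wrist_force: [-3.5, 3.5, 17.8]
grip_width: 0.0003
```

Hard stop reached at z≈0.1147 (spring ~5 N just before it, then 18 N). Releasing and retreating up.

Emit:
play_rows(targets=[{"claw": 1,"tx": 0,"ty": 0,"tz": -0.006,"yaw": 0},{"claw": 1,"tx": 0,"ty": 0,"tz": -0.012,"yaw": 0},{"claw": 1,"tx": -0.02,"ty": 0,"tz": -0.03,"yaw": 0},{"claw": 1,"tx": -0.02,"ty": 0,"tz": -0.03,"yaw": 0},{"claw": 1,"tx": 0,"ty": 0,"tz": -0.01,"yaw": 0}])

```text
time_s: 8.6
ee_pos: [0.5502, -0.1425, 0.2026]
ee_rot: [-0.001, 0.814, -0.581, 0.001]
wrist_force: [1.7, 0.5, 0.7]
grip_width: -0.0003
```

Emit:
play_rows(targets=[{"claw": 1,"tx": 0,"ty": 0,"tz": 0,"yaw": 0},{"claw": 1,"tx": 0,"ty": 0,"tz": 0,"yaw": 0},{"claw": 1,"tx": 0,"ty": 0,"tz": 0,"yaw": 0}])

```text
time_s: 8.85
ee_pos: [0.5489, -0.1442, 0.1964]
ee_rot: [0.001, 0.813, -0.582, -0.002]
wrist_force: [-0.0, -0.6, -0.3]
grip_width: 0.0
```

```bash
python3 look.py w10; python3 - <<'E'
from h import *
a=viewer.snapshot('scene')[...,::-1]; cv2.imwrite('pics/scene1.png',a)
E
```

```text
{'time_s': np.float64(8.85), 'ee_pos': array([ 0.5489, -0.1442,  0.1964]), 'wrist_force': array([-0.0259, -0.6407, -0.3197])}
pointer deg anticlockwise of mark (np.float64(4.488254731150496), np.float64(219.46666666666667), np.float64(74.4))
```

View pics/w10.png

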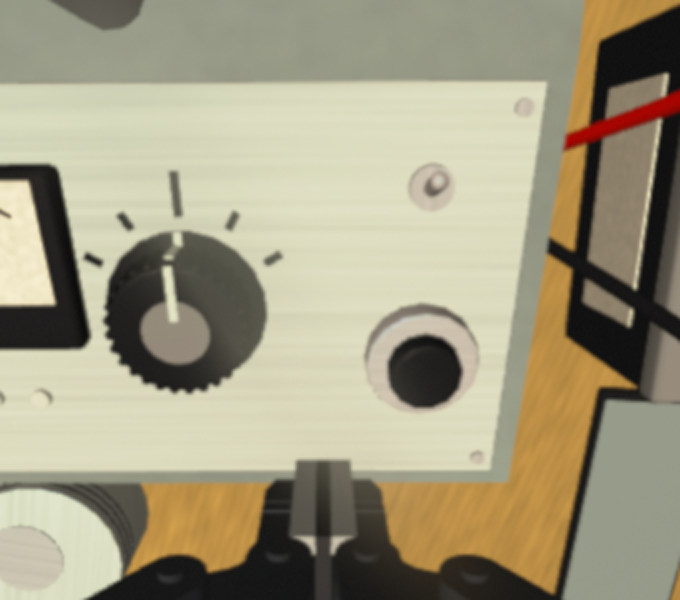

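View pics/scene1.png

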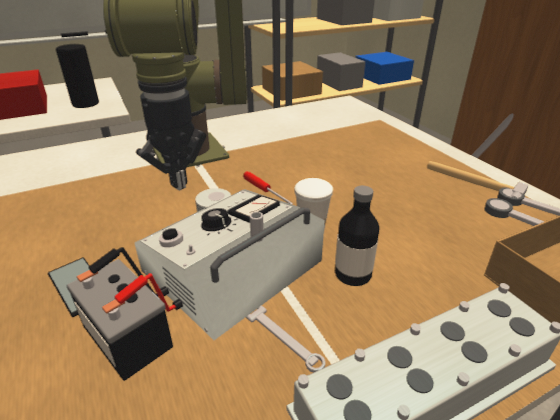

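The pointer (crop ~(170,280)) is at the long mark (175,195). The button at (425,370) is out again. The scene view shows every bystander where it stood and the arm clear.

```bash
python3 -c "
from workcell import r
print(r.hand_in())"
```

```text
the job is handed in; nothing more can be done
None
```

The rate knob is on the long middle mark, the start button has been pressed and is out again, and the job was handed in at about 9 s.

- **Knob:** With the gripper shut, I pressed the fingertips on the knob's front rim at 10–28 N. I turned it from the first position to the long mark in two friction strokes. The first stroke slipped a little until I pressed harder. After I let go, the pointer lined up with the long mark.
- **Button:** I pressed it straight down. The force built to about 5 N over roughly 6 mm of travel, then rose to 18 N at a hard stop. I then released it and moved the arm clear.
- **Last checks:** By eye, the pointer is on the long mark, the button is out and the other objects look unmoved in the scene camera. The wrist force read under 1 N, so nothing is being touched.
- **Disagreement:** My pointer-angle measurement read 2° from the mark right after release and 4.5° in the last view. I put that down to its offset of about 5°, since it read about 65° and 35° at the two clicks before, where 60° and 30° were expected.

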